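# Put the pumice block and the riveting anvil back in their sloping rack and lock them in

## Task

Turn the keeper on the sloping rack fully open, put the grey pumice block and the steel riveting anvil back, each lying flat and right way up in the bay made to its own size, and then turn the keeper round to its locked mark so that it bars both bays. Leave the glue tube, the awl and the punch where they lie.

Things in the scene. Friction and masses are not known exactly. Their poses are not given: they have to be found in the camera images.
- pumice_block: Pumice rubbing block, plain grey-green, 55 (x) x 85 (y, long) x 22 mm (z), lying flat and loose on the table at the start. Origin: centre of its underside; z up out of its top.
- rivet_anvil: Dark steel riveting anvil: a plain bar 34 (x) x 70 (y, long) x 28 mm (z) with four round cups of growing size in its top, lying cups up, loose on the table at the start. Origin: centre of its underside; z up.
- rack: Plywood rack fixed on the table, 280 mm wide (y), 150 deep (x). Its deck slopes 23 degrees: low edge (52 mm high) to the robot, high edge (118 mm) behind. Two bays side by side, which may stand either way round, and the keeper in the middle. Origin: on the table under the deck's centre, which is 85 mm up; z vertical, x away from the robot.
- wide_bay: Bay for the pumice block, on one side of the rack. Origin: centre of its floor; x up the slope, y left, z square out of the floor. Floor 91 (x) x 61 (y) mm inside fences 6 mm thick, 10 mm high; the side fences have a 50 mm gap at the middle for fingers. A part at home has its underside's centre at this origin, its long axis along x, either end first. A card below shows the outline.
- narrow_bay: Bay for the anvil, on the other side of the rack: same frame as wide_bay, floor 76 (x) x 40 (y) mm, same fences, finger gap 46 mm. The bay centres are 171 mm apart along y, with the keeper's axis half-way between.
- keeper (a joint): Steel lock collar (radius 20 mm) between the bays with a keeper bar 170 mm long, 14 wide, 33 to 39 mm above the bay floors, turning about the slope's normal. Rad, counter-clockwise looking down on the deck: 0 = fully open (bar up and down the slope), 1.45 = locked (bar across both bays, at the brass marks); stops at both. Starts part-way across; stays where left.
- keeper_grip (a point): Centre of the upright thumb grip on top of the collar, on the turning axis, 55 mm above the deck along its normal. The grip is 50 mm long (this frame's x, which is also the bar's direction), 12 mm thick (y) and 24 mm high (z, the slope's normal), reaching 9 mm above this point.
- glue_tube: Glue tube 20x103x15 mm, loose bystander lying between the other things. Origin: centre of underside, y long.
- awl_oak: Awl with dark wooden handle 28x106x29 mm, loose bystander. Origin: centre of underside, y long.
- round_punch_2: Steel drive punch 19x102x19 mm, loose bystander. Origin: centre of underside, y long.
Things that resemble listed ones, but are neither listed nor needed, are in the scene too. What is shaped like the rack but green is not meant.

How it is judged:
By the outcome, as a careful person would: the job done as asked, in the order asked, and still so for the second after the job is handed in, with the robot touching nothing.
It also fails if it takes over 72 s, if anything falls off the work surface, if the arm or the gripper's body presses on something with over 40 N, if the wrist force passes 120 N, or if a joint passes its speed limit or range.

## Robot

A 7-joint arm with a two-finger parallel gripper is mounted at the origin on a cart in front of the work surface, level with it; the furniture and walls round the work are solid. World frame = base frame: x ahead of the robot, y to its left, z up, the work surface at z = 0. Lengths are in m, angles in rad, forces in N, time in s.
With the tool pointing down it reaches from about 0.425 to 0.925 m from the base axis. Payload 6.8 kg.
Tool frame: the origin (TCP) lies between the finger pads; the fingertips stand r.tcp_to_tips ahead of it and the grasp point (between the pads) is the TCP (r.tcp_to_tips is the distance from the TCP to the fingertips, in m); z points along the fingers, y is the line along which they close (so a half turn about z gives the same grasp; the last joint's range is limited). The gripper opens to 85 mm and grips with 20 to 120 N. Pads are 22 mm wide; open, the fingers measure 114 mm over their backs; the gripper's body (76 mm by 85 mm) begins 54 mm behind the grasp point. The pads swing forward as they close: fully open they stand 13 mm farther back than shut.
Start: joints at [1.24, 0.477, 0.022, 1.555, -0.011, 1.109, -0.083], TCP at [0.149, -0.658, 0.25] pointing down, gripper open.
Joint ranges: [-2.96, 2.96], [-0.34, 2.1], [-1.41, 1.46], [0.24, 2.44], [-1.37, 4.51], [0.17, 1.92], [-2.96, 2.96]. Speed limits (rad/s): [2.39, 2.39, 3.14, 3.14, 3.14, 3.14, 3.14].

## Interface

Orientations are given as a rotation vector (axis times angle).
In Python, from bench import r gives the robot as it stands.
- The arm moves only by the tool servo_tool, never from a script. Its argument "commands" is a list of rows, each a list of 2 entries, a list of its own where there are three numbers: the shift along the tool's x, y, z normalised to -1 to 1, where 1 is 250 mm, then the turn, a rotation vector about the tool's x, y, z normalised to -1 to 1, where 1 is 90 degrees. In form: [[[dx, dy, dz], [ax, ay, az]], ...]. A call has 1 to 20 rows; each row is the pose to reach, as a shift and turn from the pose commanded when the call began, along the tool's axes at that moment; what a row does not reach only later rows make up. A row lasts 1/10 s, in which the tool goes at most 50 mm and 8.59 degrees, less where a joint would pass 70% of its speed; a pose out of reach is approached as far as the arm can. A call with a number of a shift or a turn outside -1 to 1 is refused whole. A call with a gripper value outside its range is refused whole. "claw" is the closure, from 0 (fully open) to 1 (shut), set as the call begins (left out, the last holds). The fingers move at their own pace and stop on an object; "squeeze" is the grip in N (left out, the last holds). Time passes only in rows, so rows that repeat a pose let the fingers close. It gives the time, the measured TCP pose, the force, the opening and the grip force at its end, in the units of the state.
- r.get_obs(): the state, without advancing time (a new reading comes with each control period).
- r.grab_frame(name): name is "scene" or "top" or "wrist"; returns (picture, depth): 480x640x3 uint8, red, green, blue; 480x640 float32, m along the optical axis (not along the pixel's ray), 0 where there is no reading.
- r.camera_model(name): a dict with "fx", "fy", "cx", "cy" (pixels), "extrinsics" (4x4, takes a point from camera to world coordinates); the wrist camera has in their place "hand_eye" (4x4, takes a point from camera to tool coordinates, whose origin is the TCP and whose axes are the flange's). Camera axes: x right, y down, z forward; pixel columns grow to the right and rows downward; lengths in m; the calibration is good to about 2 mm. A picture is of the moment at which its call begins: read the wrist's pose just before it. camera_model takes no time and is no camera call.
- r.hand_in(): hands the job in; it is judged then, once.
Trained networks look in the newest picture that a camera, given by its name, has taken for a name from the list of things; names that differ only in an ending like _2 or _b are one class to them, and where a whole thing is asked for, a point or a joint stands for the part that bears it (a point fixed in the world has none). Each returns a list of dicts, best first, with "confidence" (0 to 1); they miss things now and then, are a little off and sometimes report something else, mostly with a low value. They report only what shows in the picture. A call takes as long as a camera call. They do not tell look-alikes from the thing itself.
- r.boxes_of(camera, target): "uv" ([column, row] in pixels, amid what is visible of it).
- r.mark_of(camera, target): "uv" ([column, row] in pixels: a listed point, or the origin of a listed thing).
The state is a dict: "clock": time; "joints": joint angles; "qvel": joint speeds; "tau": joint torques, N m; "tcp_pos": TCP position; "orientation": TCP orientation; "contact_force": force on the tool from outside, world axes, zero at the start; "moment": the same for the moment, N m; "grip_width": finger opening in m; "gripper_force": force on a finger pad.
Only numpy, scipy, OpenCV 4.12 (cv2) and the standard library are available. Lean on these libraries where they do the work, as an engineer would, in place of code of your own. Each camera call takes 0.05 s, during which the arm holds its last target. There are 200 camera calls.

## Working session

There is one attempt and no reset: what is moved stays moved. The work goes in short steps, Python scripts to look and compute and a tool call to move; the robot and the scene stay as the last step left them, time stands still between calls to the robot, and variables do not carry over. Pictures are saved under pics/ and viewed, at most 10 in all, crops included, and the job is handed in when it is done.

Besides the shell and the picture viewer there is one more tool, called by a JSON object that holds its "method" and its "body". servo_tool: Moves the arm, as the interface text tells. Scaled input: -1 to 1 covers 250 mm each way for a shift and 90 degrees each way for a turn. Its arguments: {"type":"object","properties":{"commands":{"type":"array"},"claw":{"type":"number"},"squeeze":{"type":"number"}},"required":["commands"]}

```bash
ls; mkdir -p pics
cat > h.py <<'E'
import numpy as np,cv2
from scipy.spatial.transform import Rotation as R
from bench import r
def T(o=None):
    o=o or r.get_obs(); M=np.eye(4); M[:3,:3]=R.from_rotvec(o['orientation']).as_matrix(); M[:3,3]=o['tcp_pos']; return M
def cam(n):
    c=r.camera_model(n); E=np.array(c['extrinsics']) if 'extrinsics' in c else T()@np.array(c['hand_eye']); return c,E
def cloud(n):
    c,E=cam(n); p,d=r.grab_frame(n); v,u=np.mgrid[:480,:640]
    P=np.stack([(u-c['cx'])/c['fx']*d,(v-c['cy'])/c['fy']*d,d],-1)@E[:3,:3].T+E[:3,3]; P[d==0]=np.nan
    return p,P,c,E
def save(f,p): cv2.imwrite('pics/'+f,cv2.cvtColor(p,cv2.COLOR_RGB2BGR))
E
python3 - <<'E'
from h import *
print(r.get_obs(), r.tcp_to_tips)
np.set_printoptions(precision=4,suppress=True)
for n in ['top','scene']:
    p,P,c,E=cloud(n); save(n+'0.png',p); np.savez(n+'0',p=p,P=P); print(n,E,c['fx'])
    for t in ['pumice_block','rivet_anvil','rack','wide_bay','narrow_bay','keeper','keeper_grip','glue_tube','awl_oak','round_punch_2']:
        for f in (r.mark_of,):
            for m in f(n,t)[:3]:
                u,v=np.round(m['uv']).astype(int); print(t,u,v,round(m['confidence'],2),P[min(max(v,0),479),min(max(u,0),639)])
E
```

```text
pics
{'clock': 0.0, 'joints': array([ 1.23989447,  0.47781768,  0.02230278,  1.55648052, -0.0115169 ,
        1.10930936, -0.08308521]), 'qvel': array([ 0.00076268,  0.00054352, -0.00157533, -0.00013663, -0.00050937,
       -0.00062457,  0.00058873]), 'tau': array([ 2.82235760e-04, -5.96450472e+01,  1.60754666e+00, -2.81194907e+01,
        1.24232116e-02,  9.33530799e-03,  3.24925929e-05]), 'tcp_pos': array([ 0.1490351 , -0.6577486 ,  0.24930091]), 'orientation': array([-3.12025912e+00, -3.49141834e-01,  4.99767523e-04]), 'contact_force': array([ 0.0804842 , -0.40947284, -0.17937288]), 'moment': array([-0.00337265, -0.01806617, -0.01719473]), 'gripper_force': 0.0, 'grip_width': 0.08491275551954557} 0.019
top [[ 0.0159 -0.9975  0.0687  0.5244]
 [-0.9999 -0.0161 -0.0015 -0.0028]
 [ 0.0026 -0.0687 -0.9976  1.1645]
 [ 0.      0.      0.      1.    ]] 450.2414415903979
pumice_block 453 269 0.63 [ 0.5461 -0.3684  0.0207]
rivet_anvil 365 286 0.77 [ 0.4998 -0.1438  0.0323]
rack 265 257 0.95 [0.5649 0.0992 0.1251]
rack 272 166 0.87 [0.7782 0.0877 0.1255]
rack 155 322 0.66 [0.4095 0.356  0.0985]
wide_bay 296 258 0.74 [0.5653 0.0288 0.0846]
narrow_bay 228 251 0.77 [0.5796 0.1928 0.0819]
narrow_bay 403 276 0.25 [ 0.5264 -0.2461 -0.002 ]Traceback (most recent call last):
  File "<stdin>", line 8, in <module>
ValueError: it knows: awl_oak, glue_tube, keeper_grip, narrow_bay, pumice_block, rack, rivet_anvil, round_punch, wide_bay
```

Run:
```python
from h import *
np.set_printoptions(precision=4,suppress=True)
for n in ['top','scene']:
    p,P,c,E=cloud(n); save(n+'0.png',p); np.savez(n+'0',p=p,P=P,E=E,k=[c[k] for k in('fx','fy','cx','cy')]); print(n,E[:3,3])
    for t in ['pumice_block','rivet_anvil','rack','wide_bay','narrow_bay','keeper_grip','glue_tube','awl_oak','round_punch']:
            for m in r.mark_of(n,t)[:3]:
                u,v=np.round(m['uv']).astype(int); print(t,u,v,round(m['confidence'],2),P[min(max(v,0),479),min(max(u,0),639)])
```

```text
top [ 0.5244 -0.0028  1.1645]
pumice_block 454 272 0.78 [ 0.5385 -0.3699  0.0235]
rivet_anvil 365 288 0.55 [ 0.4948 -0.1441  0.0303]
rack 158 321 0.85 [0.4105 0.3534 0.0856]
rack 267 256 0.73 [0.5676 0.0954 0.1174]
wide_bay 297 257 0.69 [0.5675 0.0263 0.0897]
narrow_bay 225 250 0.66 [0.5818 0.1997 0.0842]
keeper_grip 138 340 0.94 [0.3738 0.3773 0.1435]
keeper_grip 261 262 0.88 [0.5527 0.1061 0.1449]
keeper_grip 267 169 0.62 [0.7694 0.0986 0.1315]
glue_tube 404 274 0.8 [ 0.5315 -0.2441  0.0197]
awl_oak 430 221 0.66 [ 0.6684 -0.3116  0.0155]
awl_oak 260 263 0.28 [0.5503 0.1082 0.1453]
round_punch 378 222 0.81 [ 0.664  -0.1785  0.0126]
scene [-0.4182  0.8124  0.7617]
pumice_block 423 240 0.86 [ 0.5196 -0.3336  0.0216]
rivet_anvil 384 267 0.88 [ 0.4749 -0.122   0.0268]
rivet_anvil 355 243 0.39 [ 0.6538 -0.1786  0.013 ]
rack 292 291 0.96 [0.5077 0.1663 0.0537]
rack 246 370 0.82 [0.3316 0.4108 0.054 ]
rack 252 259 0.75 [0.6324 0.198  0.104 ]
wide_bay 320 254 0.62 [0.5636 0.0306 0.0862]
narrow_bay 266 272 0.78 [0.5811 0.1913 0.0854]
keeper_grip 296 249 0.8 [0.5492 0.1182 0.1376]
keeper_grip 241 319 0.67 [0.3751 0.3862 0.1423]
keeper_grip 252 221 0.55 [0.7641 0.1099 0.1382]
glue_tube 395 254 0.4 [ 0.5306 -0.2246  0.0081]
awl_oak 382 233 0.43 [ 0.6683 -0.3094 -0.0011]
round_punch 424 239 0.74 [ 0.5265 -0.3464  0.0181]
round_punch 355 243 0.5 [ 0.6538 -0.1786  0.013 ]
```

View pics/top0.png

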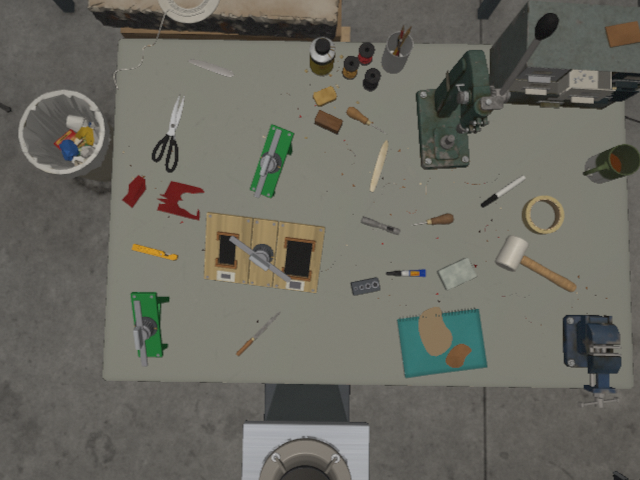

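View pics/scene0.png

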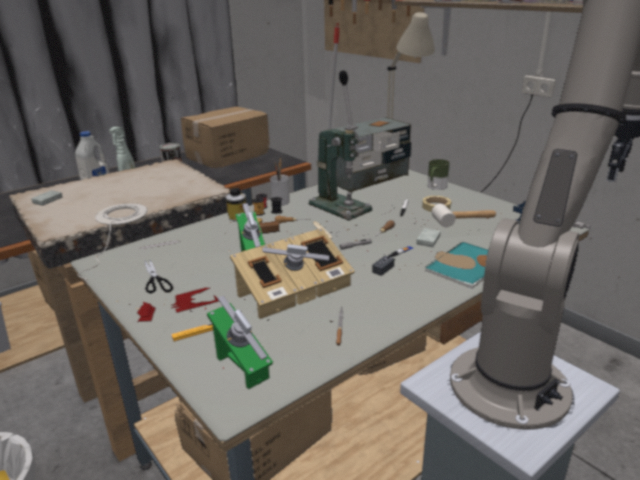

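Run:
```python
from h import *
np.set_printoptions(precision=4,suppress=True)
D=np.load('top0.npz');p,P=D['p'],D['P']
hsv=cv2.cvtColor(p,cv2.COLOR_RGB2HSV)
def rect(name,box,mask):
    u0,u1,v0,v1=box; m=np.zeros(mask.shape,bool); m[v0:v1,u0:u1]=mask[v0:v1,u0:u1]
    q=P[m]; q=q[np.isfinite(q).all(1)]; z=np.percentile(q[:,2],[5,50,95])
    n,l,s,_=cv2.connectedComponentsWithStats(m.astype(np.uint8)); k=1+np.argmax(s[1:,4]); m=l==k
    # px rays at median height
    k4=D['k'];E=D['E'];vv,uu=np.nonzero(m)
    d=np.stack([(uu-k4[2])/k4[0],(vv-k4[3])/k4[1],np.ones(len(uu))],-1)@E[:3,:3].T
    X=E[:3,3]+d*((z[1]-E[2,3])/d[:,2])[:,None]
    print(name,m.sum(),'z',z,cv2.minAreaRect(X[:,:2].astype(np.float32)))
g=p.astype(int).sum(2)/3
print('px',p[273,458],p[280,480],p[286,366],p[300,366])
up=P[...,2]
rect('pumice',(432,482,250,295),np.abs(up-.022)<.012)
rect('anvil',(345,388,272,300),(g<115))
m=(hsv[...,1]>60)&(hsv[...,0]>8)&(hsv[...,0]<28)&(up>.03)
rect('rack',(195,335,205,300),m)
v,u=np.nonzero(m[205:300,195:335]);q=P[v+205,u+195];q=q[np.isfinite(q).all(1)]
q=q[(q[:,2]<.125)]
A=np.c_[q[:,:2],np.ones(len(q))]
for _ in range(6):
    c=np.linalg.lstsq(A,q[:,2],rcond=None)[0];e=q[:,2]-A@c;k=np.abs(e)<.006;A,q=A[k],q[k]
print('plane',c,np.degrees(np.arctan(np.hypot(*c[:2]))),np.degrees(np.arctan2(c[1],c[0])),len(q))
hh=(up-(P[...,0]*c[0]+P[...,1]*c[1]+c[2]))/np.sqrt(1+c[0]**2+c[1]**2)
b=(hh>.025)&(hh<.08);b[:205]=0;b[300:]=0;b[:,:200]=0;b[:,330:]=0
q=P[b];print('keeper',len(q),q.mean(0),cv2.minAreaRect(q[:,:2].astype(np.float32)))
```

```text
px [144 148 137] [125 125 114] [86 85 86] [127 127 116]
pumice 753 z [0.0184 0.0232 0.0268] ((0.5348126888275146, -0.3771480917930603), (0.05580822005867958, 0.08727647364139557), 25.59488868713379)
anvil 442 z [-0.0002  0.0285  0.0324] ((0.5000859498977661, -0.14418084919452667), (0.038237057626247406, 0.07508663833141327), 11.679561614990234)
rack 5394 z [0.0568 0.0955 0.1174] ((0.5781055092811584, 0.1106392964720726), (0.2833693027496338, 0.15937626361846924), 83.6669692993164)
plane [ 0.4188 -0.0481 -0.1492] 22.860348118019104 -6.553989850056665 4896
keeper 601 [0.5604 0.1093 0.1277] ((0.5623639225959778, 0.10767915844917297), (0.16512857377529144, 0.037710290402173996), 47.731536865234375)
```

```bash
cat >> h.py <<'E'
np.set_printoptions(precision=4,suppress=True)
def cmd(pos,Rm,base=None):
    M=T() if base is None else base
    d=M[:3,:3].T@(np.array(pos)-M[:3,3])/.25; a=R.from_matrix(M[:3,:3].T@Rm).as_rotvec()/(np.pi/2)
    n=max(np.linalg.norm(d)*5,np.linalg.norm(a)*90/8.59)
    print('cmd',d.round(4).tolist(),a.round(4).tolist(),'rows>=%.1f'%n); 
    B=np.eye(4);B[:3,:3]=Rm;B[:3,3]=pos;return B
def down(yaw,tiltyaw=0,tilt=0):
    "tool x at yaw (deg) within plane; z=-n, n tilted back by tilt about rack yaw"
    F=R.from_euler('zy',[tiltyaw,-tilt],degrees=True)  # frame: x up slope, z normal
    return (F*R.from_euler('z',yaw-tiltyaw,degrees=True)*R.from_euler('x',180,degrees=True)).as_matrix()
E
python3 - <<'E'
from h import *
c=r.camera_model('wrist');print(c); print(down(0,0,23))
M=cmd([.50,-.25,.36],down(30))
cmd([.50,.11,.36],down(30),M)
E
```

```text
{'fx': 334.64301476985736, 'fy': 334.64301476985736, 'cx': 320.05252204732557, 'cy': 238.89126040285453, 'hand_eye': array([[-0.002 , -0.9545, -0.2982,  0.0763],
       [ 1.    , -0.0018, -0.0009,  0.0007],
       [ 0.0003, -0.2982,  0.9545, -0.1237],
       [ 0.    ,  0.    ,  0.    ,  1.    ]])}
[[ 0.9205 -0.      0.3907]
 [-0.     -1.     -0.    ]
 [ 0.3907  0.     -0.9205]]
cmd [1.7296, -1.2829, -0.4389] [-0.0, 0.0, -0.1915] rows>=11.0
cmd [0.72, -1.2471, -0.0] [0.0, 0.0, 0.0] rows>=7.2
```

{"method": "servo_tool", "body": {"commands": [[[0.87,-0.64,-0.22],[0,0,-0.1]],[[0.87,-0.64,-0.22],[0,0,-0.1]],[[0.87,-0.64,-0.22],[0,0,-0.1]],[[0.87,-0.64,-0.22],[0,0,-0.1]],[[0.87,-0.64,-0.22],[0,0,-0.1]],[[0.87,-0.64,-0.22],[0,0,-0.1]]]}}

```text
clock: 1.9
tcp_pos: [0.3297, -0.4506, 0.3066]
orientation: [3.083, 0.602, 0.004]
contact_force: [0.3, -0.1, -0.2]
grip_width: 0.0854
gripper_force: 0.0
```

{"method": "servo_tool", "body": {"commands": [[[0.75,-0.78,-0.22],[0,0,-0.1]],[[0.75,-0.78,-0.22],[0,0,-0.1]],[[0.75,-0.78,-0.22],[0,0,-0.1]],[[0.75,-0.78,-0.22],[0,0,-0.1]],[[0.75,-0.78,-0.22],[0,0,-0.1]],[[0.75,-0.78,-0.22],[0,0,-0.1]],[[0.75,-0.78,-0.22],[0,0,-0.1]],[[0.75,-0.78,-0.22],[0,0,-0.1]]]}}

```text
clock: 2.7
tcp_pos: [0.4278, -0.2036, 0.3605]
orientation: [3.028, 0.835, 0.0]
contact_force: [-0.4, -1.1, -0.3]
grip_width: 0.0853
gripper_force: 0.0
```

Run:
```python
from h import *
o=r.get_obs();print(o['clock'],o['tcp_pos'],o['qvel'].round(3),o['joints'])
p,P,c,E=cloud('wrist');save('w1.png',p);np.savez('w1',p=p,P=P,E=E,T=T(),k=[c[k] for k in('fx','fy','cx','cy')])
for t in ['pumice_block','rivet_anvil','glue_tube']:
  for m in r.mark_of('wrist',t)[:3]:
    u,v=np.round(m['uv']).astype(int); print(t,u,v,round(m['confidence'],2),P[min(max(v,0),479),min(max(u,0),639)])
cmd([.50,.11,.36],down(30))
```

```text
2.7 [ 0.4278 -0.2036  0.3605] [0.022 0.01  0.032 0.006 0.003 0.    0.003] [ 0.6443  0.0662 -0.3474  1.8506  0.0245  1.2283 -0.7434]
pumice_block 459 188 0.87 [ 0.5307 -0.3662  0.0227]
rivet_anvil 308 120 0.87 [ 0.5008 -0.143   0.0277]
glue_tube 388 142 0.9 [ 0.532  -0.2495  0.0127]
cmd [0.8927, -0.9356, -0.0005] [-0.0003, 0.0004, 0.0068] rows>=6.5
```

View pics/w1.png

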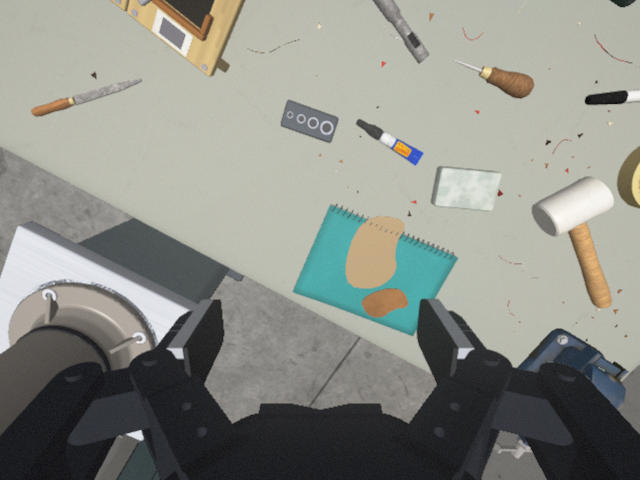

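{"method": "servo_tool", "body": {"commands": [[[0.89,-0.94,0],[0,0,0]],[[0.89,-0.94,0],[0,0,0]],[[0.89,-0.94,0],[0,0,0]],[[0.89,-0.94,0],[0,0,0]],[[0.89,-0.94,0],[0,0,0]],[[0.89,-0.94,0],[0,0,0]],[[0.89,-0.94,0],[0,0,0]],[[0.89,-0.94,0],[0,0,0]],[[0.89,-0.94,0],[0,0,0]]]}}

```text
clock: 3.8
tcp_pos: [0.4989, 0.1112, 0.3598]
orientation: [3.029, 0.832, -0.002]
contact_force: [0.4, -0.8, -0.4]
grip_width: 0.0855
gripper_force: 0.0
```

Run:
```python
from h import *
o=r.get_obs();print(o['clock'],o['tcp_pos'],o['qvel'].round(3),r.tcp_to_tips)
p,P,c,E=cloud('wrist');save('w2.png',p);np.savez('w2',p=p,P=P,E=E,T=T(),k=[c[k] for k in('fx','fy','cx','cy')])
for t in ['wide_bay','narrow_bay','keeper_grip','rack']:
  for m in r.mark_of('wrist',t)[:3]:
    u,v=np.round(m['uv']).astype(int); print(t,u,v,round(m['confidence'],2),P[min(max(v,0),479),min(max(u,0),639)])
```

```text
3.8 [0.4989 0.1112 0.3598] [ 0.024 -0.014  0.022  0.011  0.002 -0.     0.001] 0.019
wide_bay 410 194 0.58 [0.5605 0.0219 0.0846]
narrow_bay 294 98 0.71 [0.5827 0.1937 0.0842]
keeper_grip 31 180 0.88 [0.3782 0.378  0.1436]
keeper_grip 347 166 0.59 [0.5522 0.1111 0.1446]
keeper_grip 294 97 0.48 [0.5835 0.194  0.0855]
rack 116 152 0.57 [0.4026 0.3775 0.012 ]
```

View pics/w2.png

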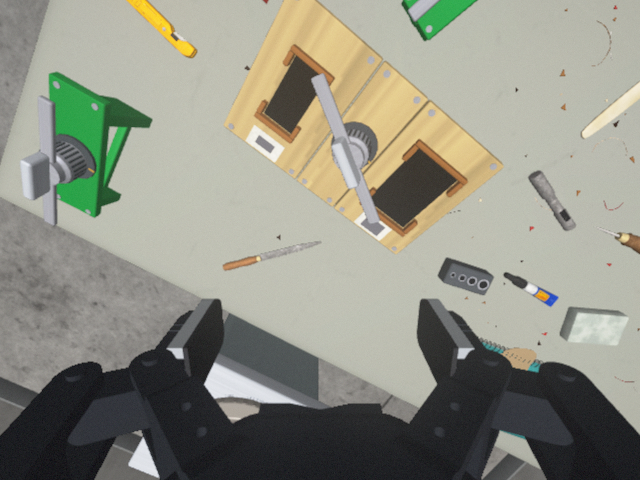

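```bash
cat > rackfit.py <<'E'
from h import *
def fit(D,verbose=1):
    p,P,E,k4=D['p'],D['P'],D['E'],D['k']
    hsv=cv2.cvtColor(p,cv2.COLOR_RGB2HSV)
    near=np.linalg.norm(P[...,:2]-[.575,.11],axis=-1)<.17
    m=near&(hsv[...,1]>60)&(hsv[...,0]>8)&(hsv[...,0]<28)&(P[...,2]>.045)&(P[...,2]<.13)
    q=P[m];A=np.c_[q[:,:2],np.ones(len(q))]
    for th in (.02,.01,.006,.004,.004,.004):
        c=np.linalg.lstsq(A,q[:,2],rcond=None)[0];kk=np.abs(q[:,2]-A@c)<th;A,q=A[kk],q[kk]
    n=np.array([-c[0],-c[1],1]);n/=np.linalg.norm(n)
    print('plane',c,'tilt',np.degrees(np.arccos(n[2])),'dir',np.degrees(np.arctan2(c[1],c[0])))
    x=np.array([0,0,1])-n*n[2];x/=np.linalg.norm(x);y=np.cross(n,x)
    F=np.c_[x,y,n];o=np.array([.575,.11,c@[.575,.11,1]])
    v,u=np.mgrid[:480,:640]
    d=np.stack([(u-k4[2])/k4[0],(v-k4[3])/k4[1],np.ones(u.shape)],-1)@E[:3,:3].T
    X=E[:3,3]+d*(((o-E[:3,3])@n)/(d@n))[...,None]   # pixel rays on deck plane
    L=(X-o)@F; H=(P-o)@F
    dark=(p.max(2)<60)&near&(np.abs(H[...,2])<.02)
    nn,l,s,_=cv2.connectedComponentsWithStats(dark.astype(np.uint8))
    for i in range(1,nn):
        if s[i,4]>500:
            r_=cv2.minAreaRect(L[l==i][:,:2].astype(np.float32)); ctr=o+F@[*r_[0],0]; print('bay',s[i,4],r_,ctr)
    b=near&(H[...,2]>.026)&(H[...,2]<.075);q=H[b];
    bar=q[(q[:,2]<.046)];g=q[q[:,2]>.052]
    for nm,w in(('bar',bar),('grip',g)):
        if len(w)>20:
            r_=cv2.minAreaRect(w[:,:2].astype(np.float32));pc=np.linalg.svd(w[:,:2]-w[:,:2].mean(0),full_matrices=0)[2][0]
            print(nm,len(w),r_,'pca deg',np.degrees(np.arctan2(pc[1],pc[0])),'h',np.percentile(w[:,2],[5,50,95]),o+F@[*r_[0],np.median(w[:,2])])
    return F,o
if __name__=='__main__':
    import sys
    for f in sys.argv[1:]: print(f);fit(np.load(f+'.npz'))
E
python3 rackfit.py w2 top0 scene0
python3 - <<'E'
from h import *
# anvil, pumice in both wrist views
for f in('w1','w2'):
    D=np.load(f+'.npz');P=D['P'];
    for nm,c,h in(('pumice',(.535,-.375),.022),('anvil',(.5,-.144),.028)):
        m=(np.linalg.norm(P[...,:2]-c,axis=-1)<.07)&(np.abs(P[...,2]-h)<.007)
        n,l,s,_=cv2.connectedComponentsWithStats(m.astype(np.uint8));k=1+np.argmax(s[1:,4]);q=P[l==k]
        print(f,nm,len(q),np.median(q[:,2]),cv2.minAreaRect(q[:,:2].astype(np.float32)))
E
```

```text
w2
plane [ 0.4219 -0.0469 -0.1525] tilt 23.001032153756107 dir -6.341691879158969
bay 537 ((0.015476725995540619, -0.09336617588996887), (0.04194357246160507, 0.0523027703166008), 89.56175231933594) [0.5788 0.0156 0.091 ]
bar 2080 ((0.0004679728299379349, -9.606778621673584e-05), (0.16825588047504425, 0.03966563567519188), 68.02482604980469) pca deg -120.59099491704032 h [0.0308 0.0388 0.0414] [0.5603 0.1115 0.1208]
grip 691 ((0.00036033056676387787, 0.0001626834273338318), (0.05014275386929512, 0.012590770609676838), 58.68759536743164) pca deg -121.0767189859295 h [0.0542 0.0633 0.0649] [0.5508 0.1129 0.1434]
top0
plane [ 0.4201 -0.0482 -0.15  ] tilt 22.920559613111152 dir -6.541556472673638
bay 805 ((-0.0013627521693706512, -0.08554099500179291), (0.05826115235686302, 0.08617625385522842), 89.97191619873047) [0.564  0.0252 0.0858]
bar 439 ((0.0016846563667058945, -0.0031110569834709167), (0.16933339834213257, 0.035963986068964005), 59.868988037109375) pca deg -120.91596803541854 h [0.0308 0.0387 0.0427] [0.5612 0.1084 0.1226]
grip 136 ((0.0001398567110300064, -0.0022350382059812546
[... 495 characters left out ...]
525864, 0.016307702288031578), 60.127166748046875) pca deg -121.4736289568372 h [0.0536 0.0613 0.0661] [0.549  0.1147 0.1407]
w1 pumice 2425 0.02169353994071266 ((0.5358306765556335, -0.3779526352882385), (0.055087603628635406, 0.08490876853466034), 25.352163314819336)
w1 anvil 1486 0.02791121855093956 ((0.5008144974708557, -0.14497604966163635), (0.03397255763411522, 0.06949598342180252), 12.121255874633789)
w2 pumice 1736 0.021405418068168425 ((0.5356652736663818, -0.3769291043281555), (0.05470454320311546, 0.08734395354986191), 25.66086196899414)
w2 anvil 1036 0.027628877499647736 ((0.5001437067985535, -0.14442238211631775), (0.034648627042770386, 0.07085055112838745), 11.843056678771973)
```

```bash
cat >> h.py <<'E'
TY=-6.35;TI=23.0
F=R.from_euler('zy',[TY,-TI],degrees=True).as_matrix(); O=np.array([.575,.110,.0849])
def dk(x,y,h,a): return O+F@[x,y,h], down(TY+a,TY,TI)
E
python3 - <<'E'
from h import *
p,Q=dk(0,0,.12,59);print(p)
M=cmd(p,Q); p,Q=dk(0,0,.063,59); print(p); cmd(p,Q,M)
E
```

```text
[0.5281 0.11   0.1954]
cmd [0.0998, 0.0611, 0.6596] [-0.1705, 0.1924, -0.2415] rows>=3.7
[0.5504 0.11   0.1429]
cmd [-0.0, -0.0, 0.228] [0.0, 0.0, 0.0] rows>=1.1
```

```bash
sed -i "s/'zy'/'ZY'/" h.py
python3 - <<'E'
from h import *
print(F)
p,Q=dk(0,0,.12,59);print(p)
M=cmd(p,Q); p,Q=dk(0,0,.063,59); print(p); cmd(p,Q,M)
E
```

```text
[[ 0.9149  0.1106 -0.3883]
 [-0.1018  0.9939  0.0432]
 [ 0.3907  0.      0.9205]]
[0.5284 0.1152 0.1954]
cmd [0.1114, 0.0438, 0.6596] [-0.1907, 0.1724, -0.2415] rows>=3.7
[0.5505 0.1127 0.1429]
cmd [0.0, 0.0, 0.228] [0.0, 0.0, 0.0] rows>=1.1
```

{"method": "servo_tool", "body": {"commands": [[[0.111,0.044,0.66],[-0.191,0.172,-0.241]],[[0.111,0.044,0.66],[-0.191,0.172,-0.241]],[[0.111,0.044,0.66],[-0.191,0.172,-0.241]],[[0.111,0.044,0.66],[-0.191,0.172,-0.241]],[[0.111,0.044,0.66],[-0.191,0.172,-0.241]],[[0.111,0.044,0.66],[-0.191,0.172,-0.241]],[[0.111,0.044,0.66],[-0.191,0.172,-0.241]],[[0.111,0.044,0.66],[-0.191,0.172,-0.241]]], "claw": 0.5, "squeeze": 40}}

```text
clock: 4.85
tcp_pos: [0.5301, 0.1171, 0.1974]
orientation: [2.585, 1.277, 0.498]
contact_force: [0.2, 0.0, 0.7]
grip_width: 0.0422
gripper_force: 0.0
```

Run:
```python
from h import *
o=r.get_obs();print(o['clock'],o['tcp_pos'],o['qvel'].round(3),o['grip_width'],r.tcp_to_tips,o['joints'])
p,Q=dk(0,0,.063,59); cmd(p,Q)
pp,P,c,E=cloud('wrist');save('w3.png',pp)
# fingers in tool frame
L=(P-T()[:3,3])@T()[:3,:3]
m=(np.abs(L[...,0])<.012)&(np.abs(L[...,1])<.07)&(L[...,2]<.04);q=L[m];print(len(q),[q[:,2].max(),np.percentile(q[:,2],95)],q[q[:,2]>q[:,2].max()-.004][:8])
```

```text
4.85 [0.5301 0.1171 0.1974] [-0.002  0.003  0.001  0.014  0.012 -0.007 -0.006] 0.04221366925942961 0.019 [ 0.073   0.2282 -0.5839  2.1615  0.7002  0.55   -1.6922]
cmd [-0.012, -0.0034, 0.2332] [0.0009, -0.0017, -0.0008] rows>=1.2
39214 [np.float64(0.018022870735370747), np.float64(-0.006626477425922317)] [[ 0.0089 -0.0203  0.0159]
 [ 0.0092  0.0222  0.0151]
 [ 0.0086 -0.0203  0.0156]
 [ 0.0088  0.0222  0.015 ]
 [ 0.0079 -0.0204  0.016 ]
 [ 0.0081  0.0222  0.0153]
 [ 0.0074 -0.0204  0.016 ]
 [ 0.0074  0.0223  0.0157]]
```

View pics/w3.png

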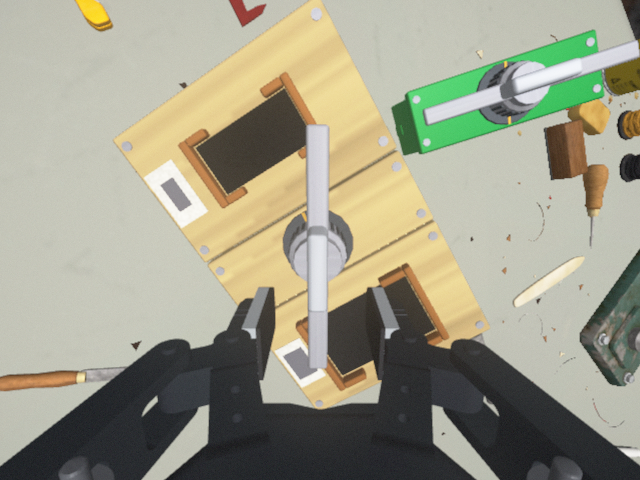

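{"method": "servo_tool", "body": {"commands": [[[-0.012,-0.003,0.12],[0,0,0]],[[-0.012,-0.003,0.236],[0,0,0]],[[-0.012,-0.003,0.236],[0,0,0]],[[-0.012,-0.003,0.236],[0,0,0]]]}}

```text
clock: 5.3
tcp_pos: [0.5491, 0.1126, 0.1406]
orientation: [2.585, 1.281, 0.494]
contact_force: [0.3, -0.3, 0.3]
grip_width: 0.0427
gripper_force: 0.0
```

{"method": "servo_tool", "body": {"commands": [[[0,0,0],[0,0,0]],[[0,0,0],[0,0,0]],[[0,0,0],[0,0,0]],[[0,0,0],[0,0,0]],[[0,0,0],[0,0,0]]], "claw": 1, "squeeze": 40}}

```text
clock: 5.8
tcp_pos: [0.5496, 0.1126, 0.1418]
orientation: [2.583, 1.28, 0.498]
contact_force: [-2.0, -0.7, 5.4]
grip_width: 0.0116
gripper_force: 40.8
```

Run:
```python
from h import *
o=r.get_obs();print((o['tcp_pos']-O)@F,o['moment'])
```

```text
[-0.0013 -0.0002  0.0624] [-0.0907  0.4162 -0.1414]
```

{"method": "servo_tool", "body": {"commands": [[[0,0,0],[0,0,0.08]],[[0,0,0],[0,0,0.16]],[[0,0,0],[0,0,0.24]],[[0,0,0],[0,0,0.32]],[[0,0,0],[0,0,0.32]]]}}

```text
clock: 6.3
tcp_pos: [0.5493, 0.1129, 0.1417]
orientation: [2.898, 0.612, 0.576]
contact_force: [-4.9, 0.2, 8.2]
grip_width: 0.0112
gripper_force: 41.2
```

```bash
cat >> h.py <<'E'
def st():
    o=r.get_obs();M=T(o);x=F.T@M[:3,0];print('clk',o['clock'],'deck',(o['tcp_pos']-O)@F,'ang',np.degrees(np.arctan2(x[1],x[0])),'tz.n',-(F.T@M[:3,2]),'f',o['contact_force'],'fn',F.T@o['moment'],'w',o['grip_width'],o['gripper_force'])
E
python3 -c "
from h import *
st()"
```

```text
clk 6.3 deck [-0.0016  0.      0.0624] ang 30.198222832087833 tz.n [-0.0022 -0.0015  1.    ] f [-4.911   0.2107  8.2149] fn [-0.1725  0.6099 -0.057 ] w 0.011196453493695824 41.21461808681488
```

{"method": "servo_tool", "body": {"commands": [[[0,0,0],[0,0,0.08]],[[0,0,0],[0,0,0.16]],[[0,0,0],[0,0,0.24]],[[0,0,0],[0,0,0.31]],[[0,0,0],[0,0,0.345]],[[0,0,0],[0,0,0.345]]]}}

```text
clock: 6.9
tcp_pos: [0.5492, 0.1135, 0.1416]
orientation: [3.055, -0.184, 0.626]
contact_force: [-3.8, 0.9, 6.6]
grip_width: 0.011
gripper_force: 41.5
```

```bash
python3 -c "
from h import *
st()"
```

```text
clk 6.9 deck [-0.0017  0.0006  0.0624] ang -0.5632835770906398 tz.n [-0.0023 -0.0022  1.    ] f [-3.7935  0.8607  6.6276] fn [-0.0498  0.5516  0.4631] w 0.01095644649757548 41.45465791225433
```

{"method": "servo_tool", "body": {"commands": [[[0,0,0],[0,0,0.02]],[[0,0,0],[0,0,0.02]]]}}

```text
clock: 7.1
tcp_pos: [0.5492, 0.1135, 0.1417]
orientation: [3.057, -0.228, 0.627]
contact_force: [-3.7, 0.5, 7.7]
grip_width: 0.0112
gripper_force: 50.2
```

```bash
python3 -c "
from h import *
st()"
```

```text
clk 7.1 deck [-0.0018  0.0006  0.0624] ang -2.214112105581235 tz.n [-0.0025 -0.0021  1.    ] f [-3.6551  0.4798  7.652 ] fn [-0.1001  0.526   1.1157] w 0.011219638822166499 50.24436556646833
```

{"method": "servo_tool", "body": {"commands": [[[0,0,0],[0,0,0]],[[0,0,0],[0,0,0]],[[0,0,0],[0,0,0]]], "claw": 0.4}}

```text
clock: 7.4
tcp_pos: [0.5488, 0.1122, 0.1402]
orientation: [3.057, -0.238, 0.623]
contact_force: [-0.1, 0.4, -0.3]
grip_width: 0.051
gripper_force: 0.0
```

{"method": "servo_tool", "body": {"commands": [[[0,0,-0.15],[0,0,0]],[[0,0,-0.35],[0,0,0]],[[0,0,-0.35],[0,0,0]],[[0,0,-0.35],[0,0,0]],[[0,0,-0.35],[0,0,0]]], "claw": 0}}

```text
clock: 7.9
tcp_pos: [0.5146, 0.1155, 0.2198]
orientation: [3.057, -0.238, 0.621]
contact_force: [-0.9, -0.2, 0.1]
grip_width: 0.0855
gripper_force: 0.0
```

```bash
cat > b.py <<'E'
from h import *
from rackfit import fit
def bays(f):
    D=np.load(f+'.npz');p,P,E,k4=D['p'],D['P'],D['E'],D['k']
    v,u=np.mgrid[:480,:640]
    d=np.stack([(u-k4[2])/k4[0],(v-k4[3])/k4[1],np.ones(u.shape)],-1)@E[:3,:3].T
    X=E[:3,3]+d*(((O-E[:3,3])@F[:,2])/(d@F[:,2]))[...,None]
    L=(X-O)@F;H=(P-O)@F
    # rectify onto the deck plane, 0.5 mm/px ; x up, y left
    gx,gy=np.mgrid[.09:-.09:-.0005,.15:-.15:-.0005].reshape(2,-1) if 0 else [a.ravel() for a in np.meshgrid(np.arange(.09,-.09,-.0005),np.arange(.15,-.15,-.0005),indexing='ij')]
    W=(O+np.c_[gx,gy,0*gx]@F.T-E[:3,3])@E[:3,:3]
    mu=(W[:,0]/W[:,2]*k4[0]+k4[2]).reshape(360,600).astype(np.float32);mv=(W[:,1]/W[:,2]*k4[1]+k4[3]).reshape(360,600).astype(np.float32)
    im=cv2.remap(p,mu,mv,cv2.INTER_LINEAR);save(f+'_r.png',im)
    dark=(im.max(2)<75).astype(np.uint8)
    n,l,s,c=cv2.connectedComponentsWithStats(dark)
    for i in range(1,n):
        if s[i,4]>3000:
            x0,y0,w,h=s[i,:4];
            ys,xs=np.nonzero(l==i);r_=cv2.minAreaRect(np.c_[.15-xs*.0005,.09-ys*.0005].astype(np.float32))
            print('bay bbox y',.15-x0*.0005,.15-(x0+w)*.0005,'x',.09-y0*.0005,.09-(y0+h)*.0005,'minrect(y,x)',r_)
            m=(np.abs(H[...,1]-r_[0][0])<.012)&(np.abs(H[...,0]-r_[0][1])<.02);print('floor h',np.nanmedian(H[m][:,2]))
    fit(D)
E
python3 - <<'E'
from b import *
st()
p,P,c,E=cloud('wrist');np.savez('w4',p=p,P=P,E=E,T=T(),k=[c[k] for k in('fx','fy','cx','cy')])
bays('w4');bays('w2')
E
```

```text
clk 7.9 deck [-0.0031 -0.0012  0.1478] ang -2.5659270954351885 tz.n [0.0013 0.0002 1.    ] f [-0.8818 -0.2321  0.1253] fn [ 0.029   0.4019 -0.0079] w 0.08545564234177547 0.0
bay bbox y -0.05650000000000002 -0.11550000000000002 x 0.0435 -0.04550000000000001 minrect(y,x) ((-0.08574999868869781, -0.0007500052452087402), (0.08849998563528061, 0.05849999561905861), 90.0)
floor h 0.0008094706348776747
bay bbox y 0.1045 0.06649999999999999 x 0.0355 -0.037500000000000006 minrect(y,x) ((0.08574999868869781, -0.0007499977946281433), (0.07250000536441803, 0.03750000149011612), 90.0)
floor h 0.0005220922383412397
plane [ 0.4222 -0.047  -0.1523] tilt 23.016457590848873 dir -6.350420580438011
bay 3919 ((-0.0008911490440368652, -0.08925066143274307), (0.05112698674201965, 0.08836736530065536), 89.87471008300781) [0.5643 0.0214 0.0849]
bar 4145 ((0.00017052143812179565, -0.0002591647207736969), (0.16783758997917175, 0.04116130620241165), 9.627843856811523) pca deg -179.95055664639807 h [0.0307 0.0389 0.0413] [0.56   0.1114 0.1212]
grip 1309 ((-5.041435360908508e-05, -0.00030049867928028107), (0.0119
[... 503 characters left out ...]
8835), (0.0364999920129776, 0.07099998742341995), 0.0)
floor h 0.00017319975038945507
plane [ 0.4219 -0.0469 -0.1525] tilt 23.001032153756107 dir -6.341691879158969
bay 537 ((0.015476725995540619, -0.09336617588996887), (0.04194357246160507, 0.0523027703166008), 89.56175231933594) [0.5788 0.0156 0.091 ]
bar 2080 ((0.0004679728299379349, -9.606778621673584e-05), (0.16825588047504425, 0.03966563567519188), 68.02482604980469) pca deg -120.59099491704032 h [0.0308 0.0388 0.0414] [0.5603 0.1115 0.1208]
grip 691 ((0.00036033056676387787, 0.0001626834273338318), (0.05014275386929512, 0.012590770609676838), 58.68759536743164) pca deg -121.0767189859295 h [0.0542 0.0633 0.0649] [0.5508 0.1129 0.1434]
```

View pics/w4_r.png

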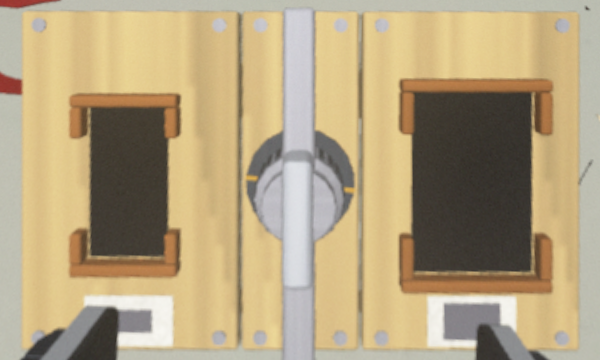

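Run:
```python
from h import *
print(r.get_obs()['joints'])
M=cmd([.51,.0,.22],down(45))
M=cmd([.5005,-.1447,.11],down(102),M)
cmd([.5005,-.1447,.021],down(102),M)
```

```text
[-0.0766  0.1474 -0.4177  2.1761  0.5449  0.5586 -2.6334]
cmd [0.0522, 0.4592, 0.0106] [0.1092, -0.24, -0.5908] rows>=6.8
cmd [-0.4361, 0.3824, 0.44] [-0.0, 0.0, -0.6333] rows>=6.6
cmd [0.0, -0.0, 0.356] [0.0, 0.0, 0.0] rows>=1.8
```

{"method": "servo_tool", "body": {"commands": [[[0.052,0.459,0.01],[0.109,-0.24,-0.591]],[[0.052,0.459,0.01],[0.109,-0.24,-0.591]],[[0.052,0.459,0.01],[0.109,-0.24,-0.591]],[[0.052,0.459,0.01],[0.109,-0.24,-0.591]],[[0.052,0.459,0.01],[0.109,-0.24,-0.591]],[[0.052,0.459,0.01],[0.109,-0.24,-0.591]],[[0.052,0.459,0.01],[0.109,-0.24,-0.591]],[[0.052,0.459,0.01],[0.109,-0.24,-0.591]]]}}

```text
clock: 8.75
tcp_pos: [0.51, -0.0003, 0.2198]
orientation: [2.94, 1.103, 0.045]
contact_force: [1.0, 0.9, -0.1]
grip_width: 0.0853
gripper_force: 0.0
```

{"method": "servo_tool", "body": {"commands": [[[-0.436,0.382,0.44],[0,0,-0.633]],[[-0.436,0.382,0.44],[0,0,-0.633]],[[-0.436,0.382,0.44],[0,0,-0.633]],[[-0.436,0.382,0.44],[0,0,-0.633]],[[-0.436,0.382,0.44],[0,0,-0.633]],[[-0.436,0.382,0.44],[0,0,-0.633]],[[-0.436,0.382,0.44],[0,0,-0.633]],[[-0.436,0.382,0.44],[0,0,-0.633]],[[-0.436,0.382,0.44],[0,0,-0.633]]]}}

```text
clock: 9.65
tcp_pos: [0.4936, -0.1418, 0.1084]
orientation: [2.056, 2.353, 0.043]
contact_force: [0.2, 0.2, -0.0]
grip_width: 0.0855
gripper_force: 0.0
```

Run:
```python
from h import *
st();print(r.get_obs()['joints'],r.get_obs()['tcp_pos'])
cmd([.5005,-.1447,.021],down(102))
```

```text
clk 9.65 deck [-0.0397 -0.2593  0.0424] ang 102.84057126560747 tz.n [ 0.3636 -0.0132  0.9315] f [ 0.1737  0.2321 -0.0059] fn [-0.0112  0.03   -0.01  ] w 0.0855115457785796 0.0
[ 0.672   0.4668 -0.6199  2.0442  0.3887  0.716  -0.0533] [ 0.4936 -0.1418  0.1084]
cmd [-0.0171, 0.0149, 0.3502] [0.0202, -0.0029, -0.0479] rows>=1.8
```

{"method": "servo_tool", "body": {"commands": [[[-0.017,0.015,0.15],[0.02,-0.003,-0.048]],[[-0.017,0.015,0.15],[0.02,-0.003,-0.048]],[[-0.017,0.015,0.15],[0.02,-0.003,-0.048]]]}}

```text
clock: 9.95
tcp_pos: [0.499, -0.1446, 0.0716]
orientation: [1.976, 2.442, 0.0]
contact_force: [-0.0, -0.1, 0.6]
grip_width: 0.0853
gripper_force: 0.0
```

Run:
```python
from h import *
print(r.get_obs()['tcp_pos'],r.get_obs()['qvel'].round(3))
cmd([.5005,-.1447,.021],down(102))
```

```text
[ 0.499  -0.1446  0.0716] [ 0.013 -0.038 -0.019 -0.008 -0.002 -0.     0.006]
cmd [-0.0017, 0.0058, 0.2025] [0.0002, 0.0001, 0.0006] rows>=1.0
```

Good; measured-based deltas work. Descend and grip.

{"method": "servo_tool", "body": {"commands": [[[-0.002,0.006,0.1],[0,0,0]],[[-0.002,0.006,0.2],[0,0,0]],[[-0.002,0.006,0.202],[0,0,0]],[[-0.002,0.006,0.202],[0,0,0]]]}}

```text
clock: 10.35
tcp_pos: [0.5014, -0.1453, 0.0228]
orientation: [1.972, 2.441, 0.001]
contact_force: [0.9, -0.2, 0.9]
grip_width: 0.0854
gripper_force: 0.0
```

{"method": "servo_tool", "body": {"commands": [[[0,0,0],[0,0,0]],[[0,0,0],[0,0,0]],[[0,0,0],[0,0,0]],[[0,0,0],[0,0,0]],[[0,0,0],[0,0,0]],[[0,0,0],[0,0,0]]], "claw": 1, "squeeze": 60}}

```text
clock: 10.95
tcp_pos: [0.5016, -0.1457, 0.0225]
orientation: [1.972, 2.441, 0.001]
contact_force: [-1.1, 0.5, 6.6]
grip_width: 0.033
gripper_force: 60.6
```

{"method": "servo_tool", "body": {"commands": [[[0,0,-0.15],[0,0,0]],[[0,0,-0.35],[0,0,0]],[[0,0,-0.55],[0,0,0]],[[0,0,-0.75],[0,0,0]],[[0,0,-0.8],[0,0,0]],[[0,0,-0.8],[0,0,0]]]}}

```text
clock: 11.55
tcp_pos: [0.5017, -0.1455, 0.2235]
orientation: [1.97, 2.439, 0.002]
contact_force: [0.3, -0.4, -4.1]
grip_width: 0.0331
gripper_force: 61.1
```

Run:
```python
from h import *
st();print(r.get_obs()['joints'],r.get_obs()['tcp_pos'])
p,Q=dk(0,.0857,.16,180);print(p)
M=cmd([.5,.02,.26],down(140))
M=cmd(p,Q,M)
p,Q=dk(0,.0857,.03,180);M=cmd(p,Q,M)
```

```text
clk 11.55 deck [ 0.0131 -0.2621  0.145 ] ang 107.19946814976484 tz.n [0.385  0.0024 0.9229] f [ 0.286  -0.4328 -4.1119] fn [-0.0256  0.0331 -0.0202] w 0.03314803927525362 61.09273910522461
[ 0.7568  0.3357 -0.717   1.9132  0.2666  0.9817  0.1307] [ 0.5017 -0.1455  0.2235]
[0.5223 0.2021 0.2322]
cmd [0.6482, 0.1333, -0.148] [0.0023, 0.0037, -0.4207] rows>=4.4
cmd [0.3997, 0.6154, 0.1113] [-0.075, -0.2481, -0.3688] rows>=4.7
cmd [-0.0, 0.0, 0.52] [0.0, 0.0, 0.0] rows>=2.6
```

{"method": "servo_tool", "body": {"commands": [[[0.648,0.133,-0.148],[0,0,-0.42]],[[0.648,0.133,-0.148],[0,0,-0.42]],[[0.648,0.133,-0.148],[0,0,-0.42]],[[0.648,0.133,-0.148],[0,0,-0.42]],[[0.648,0.133,-0.148],[0,0,-0.42]],[[0.648,0.133,-0.148],[0,0,-0.42]],[[0.648,0.133,-0.148],[0,0,-0.42]]]}}

```text
clock: 12.25
tcp_pos: [0.498, 0.0193, 0.2565]
orientation: [-1.079, -2.95, 0.002]
contact_force: [-0.0, -0.8, -2.2]
grip_width: 0.0329
gripper_force: 61.0
```

{"method": "servo_tool", "body": {"commands": [[[0.4,0.615,0.111],[-0.075,-0.248,-0.369]],[[0.4,0.615,0.111],[-0.075,-0.248,-0.369]],[[0.4,0.615,0.111],[-0.075,-0.248,-0.369]],[[0.4,0.615,0.111],[-0.075,-0.248,-0.369]],[[0.4,0.615,0.111],[-0.075,-0.248,-0.369]],[[0.4,0.615,0.111],[-0.075,-0.248,-0.369]],[[0.4,0.615,0.111],[-0.075,-0.248,-0.369]],[[0.4,0.615,0.111],[-0.075,-0.248,-0.369]]]}}

```text
clock: 13.05
tcp_pos: [0.5224, 0.2004, 0.2304]
orientation: [0.16, 2.735, -0.033]
contact_force: [0.4, -0.2, -2.2]
grip_width: 0.0327
gripper_force: 61.2
```

Run:
```python
from h import *
st();print(r.get_obs()['joints'])
p,Q=dk(0.0005,.0857,.045,180);M=cmd(p,Q)
```

```text
clk 13.05 deck [-0.0005  0.084   0.1583] ang 179.69794988934234 tz.n [-0.0009  0.0029  1.    ] f [ 0.3528 -0.152  -2.1986] fn [0.0045 0.6374 0.0226] w 0.03272537464649582 61.16682529449463
[ 0.2054  0.3024 -0.9553  2.0581  0.8078  0.7795  0.2049]
cmd [-0.0036, 0.008, 0.453] [-0.0018, 0.0006, -0.0034] rows>=2.3
```

{"method": "servo_tool", "body": {"commands": [[[-0.004,0.008,0.15],[-0.002,0,-0.003]],[[-0.004,0.008,0.3],[-0.002,0,-0.003]],[[-0.004,0.008,0.453],[-0.002,0,-0.003]],[[-0.004,0.008,0.453],[-0.002,0,-0.003]]]}}

```text
clock: 13.45
tcp_pos: [0.5669, 0.195, 0.1218]
orientation: [0.154, 2.741, -0.036]
contact_force: [-0.9, -0.3, -2.1]
grip_width: 0.033
gripper_force: 61.1
```

Run:
```python
from h import *
st()
p,Q=dk(0.0005,.0857,.024,180);M=cmd(p,Q)
pp,P,c,E=cloud('wrist');save('w5.png',pp)
H=(P-O)@F;m=(np.abs(H[...,1]-.0857)<.03)&(np.abs(H[...,0])<.06)&(np.abs(H[...,2]-.050)<.006)
q=H[m];print(len(q),np.median(q[:,2]),cv2.minAreaRect(q[:,:2].astype(np.float32)))
```

```text
clk 13.45 deck [-0.0016  0.0836  0.0408] ang 179.97967153324376 tz.n [0.0049 0.0038 1.    ] f [-0.9148 -0.3403 -2.1088] fn [-0.0822  0.7434 -0.0774] w 0.0329667530320047 61.0504674911499
cmd [-0.0088, 0.0085, 0.0672] [-0.0024, -0.0031, -0.0002] rows>=0.3
13413 0.046352320472423554 ((-0.0036677848547697067, 0.08278335630893707), (0.05410130321979523, 0.07418733090162277), 68.95382690429688)
```

View pics/w5.png

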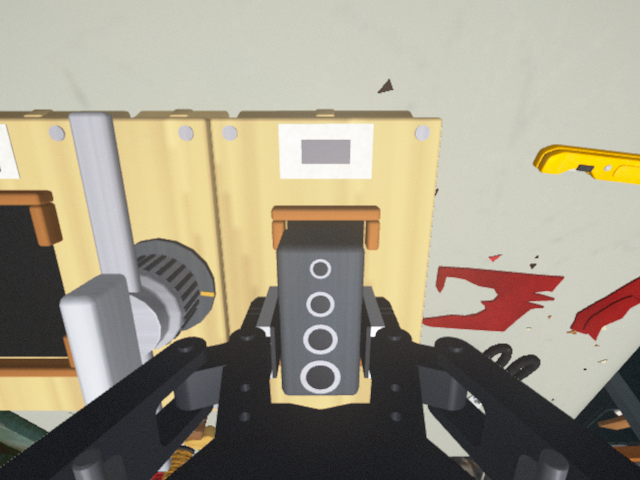

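{"method": "servo_tool", "body": {"commands": [[[-0.009,0.0085,0.0],[-0.002,-0.003,0]],[[-0.009,0.0085,0.03],[-0.002,-0.003,0]],[[-0.009,0.0085,0.05],[-0.002,-0.003,0]],[[-0.009,0.0085,0.06],[-0.002,-0.003,0]],[[-0.009,0.0085,0.06],[-0.002,-0.003,0]]]}}

```text
clock: 14.0
tcp_pos: [0.5759, 0.2004, 0.1158]
orientation: [0.142, 2.726, -0.027]
contact_force: [-4.2, -3.3, 8.9]
grip_width: 0.0328
gripper_force: 62.9
```

Run:
```python
from h import *
st()
p,Q=dk(0.0005,.0857,.0225,180);M=cmd(p,Q)
```

```text
clk 14.0 deck [0.0037 0.09   0.032 ] ang -179.65480260405965 tz.n [-0.0107 -0.0048  0.9999] f [-4.2064 -3.3466  8.8591] fn [-0.6455  0.0696  0.442 ] w 0.032794408179454976 62.89490103721619
cmd [0.0132, -0.0171, 0.0378] [0.003, 0.0068, 0.0039] rows>=0.2
```

{"method": "servo_tool", "body": {"commands": [[[0.013,-0.017,-0.03],[0.003,0.007,0.004]],[[0.013,-0.017,-0.03],[0.003,0.007,0.004]],[[0.013,-0.017,-0.03],[0.003,0.007,0.004]],[[0.013,-0.017,-0.03],[0.003,0.007,0.004]],[[0.013,-0.017,-0.03],[0.003,0.007,0.004]]]}}

```text
clock: 14.5
tcp_pos: [0.5685, 0.1967, 0.1192]
orientation: [0.154, 2.741, -0.029]
contact_force: [-0.3, 0.2, -1.8]
grip_width: 0.0328
gripper_force: 61.2
```

Run:
```python
from h import *
st()
p,Q=dk(0.0005,.0857,.0225,180);M=cmd(p,Q)
```

```text
clk 14.5 deck [-0.0013  0.0855  0.0378] ang 179.92594159938037 tz.n [ 0.0043 -0.0006  1.    ] f [-0.3459  0.1913 -1.7505] fn [-0.0931  0.6141 -0.0079] w 0.03283188990991539 61.215806007385254
cmd [-0.0076, 0.0008, 0.0613] [0.0004, -0.0028, -0.0008] rows>=0.3
```

{"method": "servo_tool", "body": {"commands": [[[-0.004,0.001,0.02],[0,-0.002,0]],[[-0.004,0.001,0.04],[0,-0.002,0]],[[-0.004,0.001,0.058],[0,-0.002,0]],[[-0.004,0.001,0.058],[0,-0.002,0]],[[-0.004,0.001,0.058],[0,-0.002,0]]]}}

```text
clock: 15.0
tcp_pos: [0.575, 0.1963, 0.106]
orientation: [0.153, 2.738, -0.03]
contact_force: [-0.9, 0.3, -3.2]
grip_width: 0.0332
gripper_force: 61.4
```

Run:
```python
from h import *
st()
p,Q=dk(0.0005,.0857,.0225,180);M=cmd(p,Q)
```

```text
clk 15.0 deck [-0.0005  0.0858  0.0232] ang 179.93100529987183 tz.n [ 0.0016 -0.0006  1.    ] f [-0.867   0.3084 -3.2038] fn [-0.0311  0.6056  0.0343] w 0.03318329359477445 61.42894506454468
cmd [-0.0042, -0.0003, 0.0027] [0.0004, -0.001, -0.0008] rows>=0.0
```

{"method": "servo_tool", "body": {"commands": [[[0,0,0.004],[0,0,0]],[[0,0,0.004],[0,0,0]]]}}

```text
clock: 15.2
tcp_pos: [0.5752, 0.1963, 0.1058]
orientation: [0.153, 2.737, -0.03]
contact_force: [-4.6, -0.7, 3.7]
grip_width: 0.0328
gripper_force: 62.3
```

{"method": "servo_tool", "body": {"commands": [[[0,0,0],[0,0,0]],[[0,0,0],[0,0,0]],[[0,0,0],[0,0,0]]], "claw": 0.35}}

```text
clock: 15.5
tcp_pos: [0.5759, 0.1963, 0.1057]
orientation: [0.154, 2.737, -0.029]
contact_force: [-0.1, 0.5, 0.3]
grip_width: 0.0559
gripper_force: 0.0
```

{"method": "servo_tool", "body": {"commands": [[[0,0,-0.1],[0,0,0]],[[0,0,-0.3],[0,0,0]],[[0,0,-0.5],[0,0,0]],[[0,0,-0.5],[0,0,0]],[[0,0,-0.5],[0,0,0]],[[0,0,-0.5],[0,0,0]]]}}

```text
clock: 16.1
tcp_pos: [0.527, 0.2006, 0.2197]
orientation: [0.155, 2.738, -0.031]
contact_force: [-0.7, 0.1, -0.5]
grip_width: 0.0558
gripper_force: 0.0
```

```bash
cat > chk.py <<'E'
from h import *
def top(nm,y,h):
    pp,P,c,E=cloud('wrist');save(nm,pp)
    H=(P-O)@F;m=(np.abs(H[...,1]-y)<.05)&(np.abs(H[...,0])<.06)&(np.abs(H[...,2]-h)<.006)
    n,l,s,_=cv2.connectedComponentsWithStats(m.astype(np.uint8));q=H[l==1+np.argmax(s[1:,4])]
    A=np.c_[q[:,:2],np.ones(len(q))];print(len(q),'h',np.median(q[:,2]),'slope',np.linalg.lstsq(A,q[:,2],rcond=None)[0],cv2.minAreaRect(q[:,:2].astype(np.float32)))
E
python3 - <<'E'
from chk import *
st()
top('w6.png',.0857,.028)
M=cmd([.5,.02,.26],down(150))
M=cmd([.51,-.17,.22],down(128),M)
M=cmd([.5355,-.3775,.10],down(115.5),M)
E
```

```text
clk 16.1 deck [-0.0004  0.0847  0.1467] ang 179.89140157971482 tz.n [0.002  0.0007 1.    ] f [-0.7324  0.1379 -0.5262] fn [-0.0749  0.447   0.0403] w 0.05579954271189765 0.0
3882 h 0.028339800668409687 slope [0.007  0.0002 0.0283] ((-0.0031497180461883545, 0.08527470380067825), (0.06922262907028198, 0.03406206890940666), 0.020835665985941887)
cmd [-0.0396, -0.7299, -0.16] [0.0521, 0.2501, 0.2581] rows>=3.8
cmd [-0.4146, -0.6382, 0.16] [-0.0, -0.0, 0.2444] rows>=3.9
cmd [-0.7168, -0.4306, 0.48] [0.0, -0.0, 0.1389] rows>=4.8
```

{"method": "servo_tool", "body": {"commands": [[[-0.04,-0.73,-0.16],[0.052,0.25,0.258]],[[-0.04,-0.73,-0.16],[0.052,0.25,0.258]],[[-0.04,-0.73,-0.16],[0.052,0.25,0.258]],[[-0.04,-0.73,-0.16],[0.052,0.25,0.258]],[[-0.04,-0.73,-0.16],[0.052,0.25,0.258]],[[-0.04,-0.73,-0.16],[0.052,0.25,0.258]]], "claw": 0}}

```text
clock: 16.75
tcp_pos: [0.5004, 0.0195, 0.2598]
orientation: [-0.816, -3.034, -0.003]
contact_force: [-0.7, -0.2, 1.2]
grip_width: 0.0858
gripper_force: 0.0
```

{"method": "servo_tool", "body": {"commands": [[[-0.415,-0.638,0.16],[0,0,0.244]],[[-0.415,-0.638,0.16],[0,0,0.244]],[[-0.415,-0.638,0.16],[0,0,0.244]],[[-0.415,-0.638,0.16],[0,0,0.244]],[[-0.415,-0.638,0.16],[0,0,0.244]],[[-0.415,-0.638,0.16],[0,0,0.244]]]}}

```text
clock: 17.35
tcp_pos: [0.5104, -0.1679, 0.2197]
orientation: [-1.373, -2.825, -0.004]
contact_force: [0.8, 0.9, 0.6]
grip_width: 0.0857
gripper_force: 0.0
```

Run:
```python
from h import *
print(r.get_obs()['tcp_pos'],r.get_obs()['qvel'].round(3))
cmd([.5355,-.3775,.08],down(115.5))
```

```text
[ 0.5104 -0.1679  0.2197] [-0.021 -0.021 -0.045  0.002 -0.009  0.002 -0.001]
cmd [-0.722, -0.4402, 0.557] [0.0011, -0.0011, 0.1409] rows>=5.1
```

{"method": "servo_tool", "body": {"commands": [[[-0.722,-0.44,0.35],[0,0,0.141]],[[-0.722,-0.44,0.35],[0,0,0.141]],[[-0.722,-0.44,0.35],[0,0,0.141]],[[-0.722,-0.44,0.35],[0,0,0.141]],[[-0.722,-0.44,0.557],[0,0,0.141]],[[-0.722,-0.44,0.557],[0,0,0.141]],[[-0.722,-0.44,0.557],[0,0,0.141]],[[-0.722,-0.44,0.557],[0,0,0.141]],[[-0.722,-0.44,0.557],[0,0,0.141]]]}}

```text
clock: 18.25
tcp_pos: [0.538, -0.3767, 0.0841]
orientation: [1.671, 2.655, 0.005]
contact_force: [-0.2, 0.5, 0.4]
grip_width: 0.0855
gripper_force: 0.0
```

Run:
```python
from h import *
print(r.get_obs()['tcp_pos'],r.get_obs()['qvel'].round(3))
cmd([.5355,-.3775,.019],down(115.5))
```

```text
[ 0.538  -0.3767  0.0841] [ 0.006 -0.006  0.009 -0.003  0.004 -0.001 -0.003]
cmd [0.002, -0.0118, 0.2604] [0.0032, 0.0013, 0.0013] rows>=1.3
```

{"method": "servo_tool", "body": {"commands": [[[0.002,-0.012,0.13],[0.003,0.001,0.001]],[[0.002,-0.012,0.24],[0.003,0.001,0.001]],[[0.002,-0.012,0.26],[0.003,0.001,0.001]],[[0.002,-0.012,0.26],[0.003,0.001,0.001]],[[0.002,-0.012,0.26],[0.003,0.001,0.001]]]}}

```text
clock: 18.75
tcp_pos: [0.5346, -0.3797, 0.0188]
orientation: [1.679, 2.654, -0.001]
contact_force: [-0.1, 0.4, 0.5]
grip_width: 0.0853
gripper_force: 0.0
```

{"method": "servo_tool", "body": {"commands": [[[0,0,0],[0,0,0]],[[0,0,0],[0,0,0]],[[0,0,0],[0,0,0]],[[0,0,0],[0,0,0]],[[0,0,0],[0,0,0]]], "claw": 1, "squeeze": 45}}

```text
clock: 19.25
tcp_pos: [0.5339, -0.3801, 0.018]
orientation: [-1.681, -2.654, 0.002]
contact_force: [-0.6, 0.7, 4.9]
grip_width: 0.0539
gripper_force: 48.7
```

{"method": "servo_tool", "body": {"commands": [[[0,0,-0.1],[0,0,0]],[[0,0,-0.3],[0,0,0]],[[0,0,-0.5],[0,0,0]],[[0,0,-0.7],[0,0,0]],[[0,0,-0.8],[0,0,0]],[[0,0,-0.8],[0,0,0]],[[0,0,-0.8],[0,0,0]]]}}

```text
clock: 19.95
tcp_pos: [0.5333, -0.3798, 0.2168]
orientation: [-1.68, -2.652, 0.003]
contact_force: [-0.1, 0.1, -1.2]
grip_width: 0.0539
gripper_force: 47.9
```

Run:
```python
from h import *
st()
M=cmd([.52,-.17,.24],down(140))
p,Q=dk(0,-.0857,.13,180)
M=cmd(p,Q,M)
```

```text
clk 19.95 deck [ 0.0633 -0.4914  0.1165] ang 119.5620789453433 tz.n [0.3931 0.0006 0.9195] f [-0.0811  0.1253 -1.2417] fn [-0.0239  0.0351  0.0088] w 0.05393853332807257 47.94929623603821
cmd [0.7815, 0.3105, -0.0928] [-0.0014, -0.0009, -0.2744] rows>=4.2
cmd [0.5306, 0.6014, 0.1417] [-0.075, -0.2481, -0.3688] rows>=4.7
```

{"method": "servo_tool", "body": {"commands": [[[0.78,0.31,-0.093],[0,0,-0.274]],[[0.78,0.31,-0.093],[0,0,-0.274]],[[0.78,0.31,-0.093],[0,0,-0.274]],[[0.78,0.31,-0.093],[0,0,-0.274]],[[0.78,0.31,-0.093],[0,0,-0.274]],[[0.78,0.31,-0.093],[0,0,-0.274]],[[0.78,0.31,-0.093],[0,0,-0.274]]]}}

```text
clock: 20.65
tcp_pos: [0.5196, -0.1718, 0.2387]
orientation: [-1.075, -2.947, 0.002]
contact_force: [0.7, -0.7, -1.4]
grip_width: 0.0544
gripper_force: 47.9
```

{"method": "servo_tool", "body": {"commands": [[[0.53,0.6,0.1],[-0.075,-0.248,-0.369]],[[0.53,0.6,0.1],[-0.075,-0.248,-0.369]],[[0.53,0.6,0.1],[-0.075,-0.248,-0.369]],[[0.53,0.6,0.1],[-0.075,-0.248,-0.369]],[[0.53,0.6,0.1],[-0.075,-0.248,-0.369]],[[0.53,0.6,0.1],[-0.075,-0.248,-0.369]],[[0.53,0.6,0.1],[-0.075,-0.248,-0.369]],[[0.53,0.6,0.1],[-0.075,-0.248,-0.369]],[[0.53,0.6,0.1],[-0.075,-0.248,-0.369]]]}}

```text
clock: 21.55
tcp_pos: [0.5162, 0.0281, 0.2152]
orientation: [0.159, 2.739, -0.03]
contact_force: [0.4, -0.4, -0.8]
grip_width: 0.0544
gripper_force: 48.0
```

Run:
```python
from h import *
st();print(r.get_obs()['joints'])
p,Q=dk(0.001,-.0857,.045,180);M=cmd(p,Q)
```

```text
clk 21.55 deck [ 0.0054 -0.0879  0.1392] ang 179.72768061314318 tz.n [0.0034 0.0008 1.    ] f [ 0.4018 -0.3568 -0.7704] fn [0.0287 0.4542 0.022 ] w 0.05443026377876694 47.965121269226074
[ 0.6289  0.2079 -0.9608  2.1872  0.6502  0.5506  0.6522]
cmd [0.0165, 0.009, 0.377] [-0.0005, -0.0022, -0.003] rows>=1.9
```

{"method": "servo_tool", "body": {"commands": [[[0.016,0.009,0.12],[0,-0.002,-0.003]],[[0.016,0.009,0.25],[0,-0.002,-0.003]],[[0.016,0.009,0.375],[0,-0.002,-0.003]],[[0.016,0.009,0.375],[0,-0.002,-0.003]],[[0.016,0.009,0.375],[0,-0.002,-0.003]],[[0.016,0.009,0.375],[0,-0.002,-0.003]]]}}

```text
clock: 22.15
tcp_pos: [0.5485, 0.0284, 0.1285]
orientation: [0.146, 2.735, -0.032]
contact_force: [-0.3, 0.5, -0.8]
grip_width: 0.054
gripper_force: 48.4
```

Run:
```python
from h import *
st();print(r.get_obs()['qvel'].round(3))
p,Q=dk(0.001,-.0857,.018,180);M=cmd(p,Q)
```

```text
clk 22.15 deck [ 0.0011 -0.084   0.0469] ang -179.77969879715383 tz.n [-0.0017 -0.0002  1.    ] f [-0.2939  0.4743 -0.8059] fn [-0.0013  0.4494  0.017 ] w 0.054033585805249223 48.380359411239624
[ 0.003 -0.015 -0.004  0.003  0.012 -0.003 -0.01 ]
cmd [0.0004, -0.0068, 0.1155] [0.0001, 0.0011, 0.0024] rows>=0.6
```

{"method": "servo_tool", "body": {"commands": [[[0,-0.005,0.03],[0,0.001,0.002]],[[0,-0.005,0.055],[0,0.001,0.002]],[[0,-0.005,0.08],[0,0.001,0.002]],[[0,-0.005,0.1],[0,0.001,0.002]],[[0,-0.005,0.11],[0,0.001,0.002]],[[0,-0.005,0.11],[0,0.001,0.002]]]}}

```text
clock: 22.75
tcp_pos: [0.5583, 0.026, 0.1018]
orientation: [0.149, 2.738, -0.032]
contact_force: [-3.4, 0.5, 3.2]
grip_width: 0.0542
gripper_force: 49.1
```

Run:
```python
from h import *
st()
p,Q=dk(0.001,-.0857,.018,180);M=cmd(p,Q)
```

```text
clk 22.75 deck [-0.0001 -0.0853  0.0184] ang -179.88270464730522 tz.n [0.0015 0.0006 1.    ] f [-3.4286  0.4831  3.2269] fn [-0.2538  0.7374  0.031 ] w 0.05416999216931686 49.06008303165436
cmd [-0.0046, -0.0016, 0.0015] [-0.0004, -0.0009, 0.0013] rows>=0.0
```

{"method": "servo_tool", "body": {"commands": [[[0,0,0],[0,0,0]],[[0,0,0],[0,0,0]],[[0,0,0],[0,0,0]]], "claw": 0.12}}

```text
clock: 23.05
tcp_pos: [0.5586, 0.0261, 0.1018]
orientation: [0.15, 2.738, -0.031]
contact_force: [-0.4, 0.6, 1.1]
grip_width: 0.0749
gripper_force: 0.0
```

{"method": "servo_tool", "body": {"commands": [[[0,0,-0.1],[0,0,0]],[[0,0,-0.3],[0,0,0]],[[0,0,-0.5],[0,0,0]],[[0,0,-0.5],[0,0,0]],[[0,0,-0.5],[0,0,0]],[[0,0,-0.5],[0,0,0]]]}}

```text
clock: 23.65
tcp_pos: [0.5099, 0.0307, 0.2161]
orientation: [0.15, 2.739, -0.032]
contact_force: [0.2, -0.1, -0.4]
grip_width: 0.0755
gripper_force: 0.0
```

Run:
```python
from chk import *
st()
top('w7.png',-.0857,.022)
print(r.get_obs()['joints'])
for a in(0,180):
    p,Q=dk(0,0,.125,a);M=cmd(p,Q)
```

```text
clk 23.65 deck [-0.0002 -0.086   0.1426] ang -179.93112847593898 tz.n [0.0024 0.0007 1.    ] f [ 0.212  -0.1032 -0.3526] fn [ 0.0006  0.3962 -0.0486] w 0.07552653884103554 0.0
7500 h 0.022201734333623425 slope [ 0.0039 -0.0017  0.022 ] ((-0.002547789365053177, -0.08588721603155136), (0.08458272367715836, 0.05510876327753067), 0.008615049533545971)
[ 0.6235  0.192  -0.9584  2.1989  0.633   0.5438  0.6635]
cmd [-0.003, 0.343, 0.0692] [0.0034, -0.0001, -1.999] rows>=20.9
cmd [-0.003, 0.343, 0.0692] [-0.0001, -0.0021, 0.001] rows>=1.7
```

View pics/w7.png

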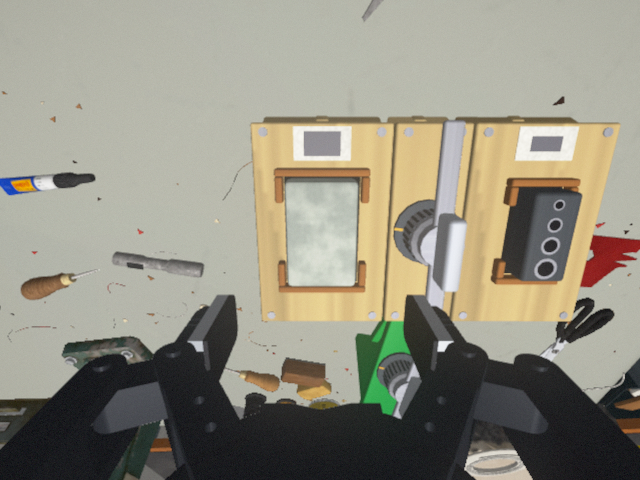

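{"method": "servo_tool", "body": {"commands": [[[-0.003,0.343,0.069],[0,-0.002,0.001]],[[-0.003,0.343,0.069],[0,-0.002,0.001]],[[-0.003,0.343,0.069],[0,-0.002,0.001]],[[-0.003,0.343,0.069],[0,-0.002,0.001]],[[-0.003,0.343,0.069],[0,-0.002,0.001]],[[-0.003,0.343,0.069],[0,-0.002,0.001]]], "claw": 0.5, "squeeze": 50}}

```text
clock: 24.3
tcp_pos: [0.5266, 0.1143, 0.2007]
orientation: [0.154, 2.736, -0.033]
contact_force: [-1.2, -0.4, -0.5]
grip_width: 0.0428
gripper_force: 0.0
```

Run:
```python
from h import *
st();print(r.get_obs()['joints'])
p,Q=dk(0,0,.063,180);M=cmd(p,Q)
```

```text
clk 24.3 deck [ 0.0005 -0.0011  0.1255] ang 179.92783232794872 tz.n [-0.0007  0.0015  1.    ] f [-1.1805 -0.3639 -0.4584] fn [-0.0054  0.3887  0.0134] w 0.04283448190253146 0.0
[ 0.3589  0.2842 -0.9118  2.1501  0.8259  0.6319  0.3252]
cmd [0.0023, 0.0046, 0.2502] [-0.001, 0.0005, -0.0008] rows>=1.3
```

{"method": "servo_tool", "body": {"commands": [[[0.002,0.004,0.13],[0,0,0]],[[0.002,0.004,0.25],[0,0,0]],[[0.002,0.004,0.25],[0,0,0]],[[0.002,0.004,0.25],[0,0,0]]]}}

```text
clock: 24.7
tcp_pos: [0.5505, 0.1135, 0.1435]
orientation: [0.153, 2.736, -0.032]
contact_force: [0.1, 0.6, 0.1]
grip_width: 0.0426
gripper_force: 0.0
```

{"method": "servo_tool", "body": {"commands": [[[0,0,0],[0,0,0]],[[0,0,0],[0,0,0]],[[0,0,0],[0,0,0]],[[0,0,0],[0,0,0]],[[0,0,0],[0,0,0]]], "claw": 1}}

```text
clock: 25.2
tcp_pos: [0.551, 0.1134, 0.1451]
orientation: [0.153, 2.732, -0.034]
contact_force: [-5.5, -2.5, 8.5]
grip_width: 0.0112
gripper_force: 48.9
```

{"method": "servo_tool", "body": {"commands": [[[0,0,0],[0,0,-0.08]],[[0,0,0],[0,0,-0.16]],[[0,0,0],[0,0,-0.24]],[[0,0,0],[0,0,-0.32]],[[0,0,0],[0,0,-0.4]],[[0,0,0],[0,0,-0.48]],[[0,0,0],[0,0,-0.56]],[[0,0,0],[0,0,-0.56]]]}}

```text
clock: 26.0
tcp_pos: [0.5506, 0.1149, 0.1449]
orientation: [-1.046, 2.568, -0.27]
contact_force: [-5.3, -0.7, 8.2]
grip_width: 0.0105
gripper_force: 49.3
```

Run:
```python
from h import *
st();print(r.get_obs()['joints'])
p,Q=dk(0,0,.0624,263);M=cmd(p,Q)
```

```text
clk 26.0 deck [0.0006 0.0022 0.0649] ang -129.35108187910748 tz.n [-0.0032 -0.001   1.    ] f [-5.3495 -0.6655  8.208 ] fn [0.0621 0.9605 0.0789] w 0.01048632225741208 49.30429816246033
[ 0.3468  0.45   -0.9244  2.1487  1.108   0.6453  0.9794]
cmd [0.0084, -0.0037, 0.0101] [-0.0017, 0.0014, -0.3595] rows>=3.8
```

{"method": "servo_tool", "body": {"commands": [[[0.003,-0.002,0],[0,0,-0.08]],[[0.003,-0.002,0],[0,0,-0.16]],[[0.003,-0.002,0],[0,0,-0.24]],[[0.003,-0.002,0],[0,0,-0.32]],[[0.003,-0.002,0],[0,0,-0.365]],[[0.003,-0.002,0],[0,0,-0.38]],[[0.003,-0.002,0],[0,0,-0.38]]]}}

```text
clock: 26.7
tcp_pos: [0.5497, 0.1154, 0.1445]
orientation: [-1.785, 2.194, -0.408]
contact_force: [-7.2, 5.4, 3.9]
grip_width: 0.0112
gripper_force: 51.9
```

Run:
```python
from h import *
st()
```

```text
clk 26.7 deck [-0.0004  0.0026  0.065 ] ang -95.408162125836 tz.n [-0.0015 -0.0036  1.    ] f [-7.1825  5.3838  3.8873] fn [ 0.8448  1.4536 -0.8408] w 0.01120819555173289 51.87193751335144
```

{"method": "servo_tool", "body": {"commands": [[[0,0,0],[0,0,0]],[[0,0,0],[0,0,0]],[[0,0,0],[0,0,0]]], "claw": 0.4}}

```text
clock: 27.0
tcp_pos: [0.551, 0.1128, 0.144]
orientation: [-1.785, 2.195, -0.414]
contact_force: [0.2, 0.3, -0.9]
grip_width: 0.0509
gripper_force: 0.0
```

{"method": "servo_tool", "body": {"commands": [[[0,0,-0.1],[0,0,0]],[[0,0,-0.3],[0,0,0]],[[0,0,-0.5],[0,0,0]],[[0,0,-0.6],[0,0,0]],[[0,0,-0.6],[0,0,0]],[[0,0,-0.6],[0,0,0]]]}}

```text
clock: 27.6
tcp_pos: [0.4925, 0.1185, 0.2817]
orientation: [-1.784, 2.197, -0.416]
contact_force: [0.3, -0.5, -0.2]
grip_width: 0.0509
gripper_force: 0.0
```

Run:
```python
from b import *
st()
p,P,c,E=cloud('wrist');save('w8.png',p);np.savez('w8',p=p,P=P,E=E,T=T(),k=[c[k] for k in('fx','fy','cx','cy')])
fit(np.load('w8.npz'))
```

```text
clk 27.6 deck [ 0.0006 -0.0007  0.2136] ang -95.47780183485251 tz.n [-0.0033  0.0023  1.    ] f [ 0.3186 -0.4667 -0.1827] fn [-0.0884  0.4539  0.0303] w 0.050867579973716805 0.0
plane [ 0.422  -0.0473 -0.1523] tilt 23.006682033421654 dir -6.393270739257529
bar 4349 ((-0.0029850006103515625, 0.007864914834499359), (0.1864379495382309, 0.06959296762943268), 89.6697769165039) pca deg 88.08825734106664 h [0.0271 0.0377 0.0411] [0.5585 0.1198 0.1186]
grip 802 ((-0.0009537877049297094, -0.0009888466447591782), (0.04942861571907997, 0.011946196667850018), 84.11585235595703) pca deg 83.0487969367532 h [0.0612 0.0636 0.0649] [0.5493 0.1119 0.1433]
```

View pics/w8.png

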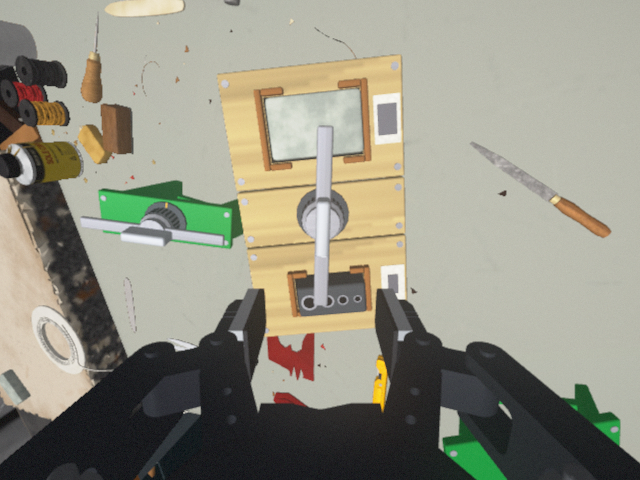

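Keeper grip measures 83.05° = 1.45 rad (locked); the bar at (322,215) spans both bays, with the pumice at (315,125) and the anvil at (332,298) seated. Handing in.

```bash
python3 -c "
from bench import r
print(r.hand_in())"
```

```text
the job is handed in; nothing more can be done
None
```

I opened the keeper to its stop, laid the pumice block and the anvil flat in their own bays, turned the keeper to its locked mark (measured 83°, 1.45 rad), and handed the job in at about 28 s; on the first try the anvil came down on its bay fence at about 9 N, so I lifted it and reseated it.

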